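# Clamp a column cartridge with the extension bar

## Task

Lay the clear column cartridge with the blue hexagonal caps in the two white saddles of the clamp. Then slip the yellow extension bar well onto the clamp's red stub handle and, holding the bar, swing the lever past its dead point until it locks and the cartridge is squeezed against the fixed end. Finally pull the bar off and lay it flat on the bench clear of the clamp; never push the lever with the gripper itself, and leave the other things on the bench undisturbed.

Things in the scene. Friction and masses are not known exactly. Their poses are not given: they have to be found in the camera images.
- clamp: Fixed toggle clamp on a dark steel plate 104 (x) by 310 mm (y), plate top 16 mm above the bench. Origin on the bench under the plate's centre; +y runs along the clamping axis (56 mm above the bench) to the fixed end plate (84 mm wide, 88 mm high: the tallest part), whose black seal face is at y = +125 mm. Its lever pivot is at y = -133, a grey plunger guide, 76 mm high, at y = -50 to -27 mm.
- saddle_center (a point): Cartridge centre when laid in the open clamp, 56 mm above the bench; axes as the clamp's. White saddles, 30 mm long, 49 mm either side along y; floors 22 mm below this point; cheeks 56 mm apart here, 59 mm at their tops (8 mm above). Open between the saddles. Seals are 137 mm apart, so up to 7 mm off along y is fine; closing pushes the cartridge to y = +9 mm, against the fixed seal.
- cartridge: Loose column cartridge, 0.15 to 0.3 kg, 120 mm long: a clear round tube filled with white, 38 mm in diameter, 76 mm long, between two blue hexagonal caps, each 22 mm long, 44 mm across flats, 51 mm across corners. Origin at its centre, y axis along its length, z axis normal to a flat; both ends alike. Starts lying on a flat (centre 22 mm up). Grasp the tube at its middle.
- handle: The clamp's lever with its short red stub handle, 56 mm above the bench. Origin on its vertical pivot axis; x points outwards along the stub, z up; it turns with the lever. The stub is a round bar 13 mm in diameter, bare from x = 42 mm, in front of a dark collar 24 mm in diameter where the bar's mouth stops, to its domed tip at x = 90 mm.
- stub_tip (a point): Tip of the stub handle, 90 mm from the pivot; axes as the handle's. The bar fits over the stub with 3.5 mm play all round, so under load the lever lags about 0.1 rad behind a bar that is swung about the pivot: swing the bar some 0.1 rad further than the stop.
- lever (a joint): Lever angle (rad), growing anticlockwise seen from above: 0 open (its start; stub pointing 138 degrees clockwise from the clamp's +x). A return spring resists with up to 1.7 N m (most near 0.5) and throws it back to 0 if let go before the dead point at 1.08; past that the spring drives it on to the stop at 1.204, where it stays locked.
- bar: Loose extension bar, 0.22 kg, square, 28 by 28 mm, 170 mm long, near balance at its middle. Origin at its centre, x along its length: the +x half is a yellow square tube, open at its end, bore 20 by 20 mm and 85 mm deep; the -x half is a solid black rubber grip, to be held about 20 mm to -x of the origin. Starts lying on the bench (origin 14 mm up).
- bar_mouth (a point): Centre of the open end of the extension bar's yellow tube, 85 mm from the bar's origin; axes as the bar's.
- wash_bottle: Bystander: white squeeze wash bottle with a bent spout, 180 mm high; origin at its underside.
- timer: Bystander: flat white bench timer, 66 x 66 x 20 mm; origin at its underside.
- tape_roll: Bystander: roll of masking tape lying flat, 68 mm across, 18 mm high; origin at its underside.

How it is judged (in metres and radians):
On the way, in this order (a step that is already met when the one before it is completed fails the run):
1. the cartridge lies on a flat in both saddles, the lever open (x of cartridge in the frame of saddle_center between -0.006 and 0.006 m and z of cartridge in the frame of saddle_center between -0.005 and 0.005 m and angle between the y axis of cartridge and the y axis of saddle_center, either way round below 0.08 rad and y of cartridge in the frame of saddle_center between -0.012 and 0.012 m and linear speed of cartridge below 0.02 m/s and value of joint lever below 0.3 rad and contact force between cartridge and the fingers below 0.05 N), for 0.2 s.
2. the bar is on the stub handle by 20 mm or more, the lever still open (x of bar_mouth in the frame of stub_tip below -0.02 m and y of bar_mouth in the frame of stub_tip between -0.01 and 0.01 m and z of bar_mouth in the frame of stub_tip between -0.01 and 0.01 m and angle between the x axis of bar and the x axis of stub_tip, either way round below 0.2 rad and value of joint lever below 0.3 rad), for 0.1 s.
3. the lever is past its dead point at its stop, the bar still on the stub (x of bar_mouth in the frame of stub_tip below -0.02 m and y of bar_mouth in the frame of stub_tip between -0.01 and 0.01 m and z of bar_mouth in the frame of stub_tip between -0.01 and 0.01 m and angle between the x axis of bar and the x axis of stub_tip, either way round below 0.2 rad and value of joint lever above 1.17 rad), for 0.2 s.
At the end, for the whole second after the job is handed in: Lever locked (above 1.17 rad); cartridge at rest in both saddles (within 6 mm sideways, 5 mm in height, 0.08 rad) and pushed 5 to 14 mm towards the fixed end; bar released, at rest, flat on the bench (origin 8 to 20 mm up), not touching the clamp, its mouth over 20 mm from the stub's tip (value of joint lever above 1.17 rad and x of cartridge in the frame of saddle_center between -0.006 and 0.006 m and z of cartridge in the frame of saddle_center between -0.005 and 0.005 m and angle between the y axis of cartridge and the y axis of saddle_center, either way round below 0.08 rad and y of cartridge in the frame of saddle_center between 0.005 and 0.014 m and height (world z) of bar between 0.008 and 0.02 m and angle between bar's own x axis and vertical between 1.5 and 1.64 rad and contact force between bar and clamp below 0.05 N and horizontal distance between bar_mouth and stub_tip above 0.02 m and linear speed of each of bar, cartridge below 0.02 m/s).
It fails at once if the gripper or arm pushes the lever itself (over 3 N) (contact force between any of the fingers, the arm and handle above 3 N).
It fails at once if a bystander is moved by more than 30 mm or the wash bottle tipped over (distance of any of wash_bottle, timer, tape_roll from where it was at the start of the episode above 0.03 m or angle between wash_bottle's own z axis and vertical above 0.5 rad).
It also fails if it takes over 72 s, if anything falls off the work surface, if the arm or the gripper's body presses on something with over 40 N, if the wrist force passes 120 N, or if a joint passes its speed limit or range.

## Robot

A 6-joint arm with a two-finger parallel gripper is mounted at the origin on a cart in front of the work surface, level with it; the furniture and walls round the work are solid. World frame = base frame: x ahead of the robot, y to its left, z up, the work surface at z = 0. Lengths are in mm, angles in rad, forces in N, time in s.
With the tool pointing down it reaches from about 275 to 750 mm from the base axis. Payload 10.2 kg.
Tool frame: the origin (TCP) lies midway between the tips of the shut fingers; the grasp point (between the pads) lies 19 mm behind it; z points along the fingers, y is the line along which they close (so a half turn about z gives the same grasp; the last joint's range is limited). The gripper opens to 88 mm and grips with 3 to 60 N. Pads are 18 mm wide; open, the fingers measure 123 mm over their backs; the gripper's body (75 mm by 187 mm) begins 45 mm behind the grasp point.
Start: joints at [-0.223, 0.313, 1.498, -0, 1.331, -0.223], TCP at [525.006, -0.013, 209.12] pointing down, gripper open.
Joint ranges: [-2.94, 2.94], [-0.97, 2.17], [0.19, 2.56], [-1.23, 4.37], [0.02, 3.11], [-2.88, 2.88]. Speed limits (rad/s): [2.39, 2.39, 3.01, 3.14, 3.14, 3.14].

## Interface

Orientations are given as a unit quaternion [w, x, y, z].
In Python, from cell import status, viewer, finish_job gives the robot as it stands. The module is installed in compiled form; this text tells all that it offers.
- The arm moves only by the tool move_arm, never from a script. Its argument "deltas" is a list of rows, each a list of 3 entries, a list of its own where there are three numbers: the gripper command: -1 is fully open, 1 is shut, values between are in proportion, then the shift along the tool's x, y, z normalised to -1 to 1, where 1 is 500 mm, then the turn about the tool's z normalised to -1 to 1, where 1 is pi rad. A call has 1 to 12 rows; each row is the pose to reach, as a shift and turn from the pose commanded when the call began, along the tool's axes at that moment, turning the shorter way round; what a row does not reach only later rows make up. A row lasts 1/10 s, in which the tool goes at most 50 mm and 8.59 degrees, less where a joint would pass 70% of its speed; a pose out of reach is approached as far as the arm can. A call with a number of a shift or a turn outside -1 to 1 is refused whole. A call with a gripper value outside its range is refused whole. The fingers move at their own pace and stop on an object; "force" is the grip in N (left out, the last holds). Time passes only in rows, so rows that repeat a pose let the fingers close. It gives the time, the measured TCP pose, the force, the opening and the grip force at its end, in the units of the state.
- status.get_state(): the state, without advancing time (a new reading comes with each control period).
- viewer.camera(name): name is "scene" or "side" or "wrist"; returns the picture (384x512x3 uint8, red, green, blue); there is no depth.
- viewer.camera_info(name): a dict with "fx", "fy", "cx", "cy" (pixels), "distortion" ([k1, k2, p1, p2, k3] as OpenCV has them; the pictures are not rectified), "R" (3x3) and "t" (3): a world point X has camera coordinates R X + t; the wrist camera has in their place "T_tool_cam" (4x4, takes a point from camera to tool coordinates, whose origin is the TCP and whose axes are the flange's). Camera axes: x right, y down, z forward; pixel columns grow to the right and rows downward; lengths in mm; the calibration is good to about 2 mm. A picture is of the moment at which its call begins: read the wrist's pose just before it. camera_info takes no time and is no camera call.
- finish_job(): hands the job in; it is judged then, once.
The state is a dict: "time_s": time; "qpos": joint angles; "qvel": joint speeds; "joint_torque": joint torques, N m; "position": TCP position; "tool_rot": TCP orientation; "force": force on the tool from outside, world axes, zero at the start; "moment": the same for the moment, N m; "finger_gap": finger opening in mm; "gripper_force": force on a finger pad.
Only numpy, scipy, OpenCV 4.12 (cv2) and the standard library are available. Lean on these libraries where they do the work, as an engineer would, in place of code of your own. Each camera call takes 0.05 s, during which the arm holds its last target. There are 200 camera calls.

## Working session

There is one attempt and no reset: what is moved stays moved. The work goes in short steps, Python scripts to look and compute and a tool call to move; the robot and the scene stay as the last step left them, time stands still between calls to the robot, and variables do not carry over. Pictures are saved under pics/ and viewed, at most 10 in all, crops included, and the job is handed in when it is done.

Besides the shell and the picture viewer there is one more tool, called after "Call:" as name(argument=value, ...), one argument or row to a line, values as JSON. move_arm: Moves the arm, as the interface text tells. Its arguments: {"type":"object","properties":{"deltas":{"type":"array"},"force":{"type":"number"}},"required":["deltas"]}

```bash
mkdir -p pics
python3 - <<'E'
from cell import status, viewer
import cv2
s=status.get_state(); print({k:s[k] for k in("time_s","position","tool_rot","finger_gap","force")})
for n in("scene","side","wrist"):
    im=viewer.camera(n)[:,:,::-1]; cv2.imwrite(f"pics/{n}0.png",im)
    i=viewer.camera_info(n); print(n,{k:(v.tolist() if hasattr(v,'tolist') else v) for k,v in i.items()})
a=cv2.imread("pics/scene0.png");b=cv2.imread("pics/side0.png")
cv2.imwrite("pics/s1.png",cv2.resize(a,(800,600),interpolation=cv2.INTER_CUBIC))
cv2.imwrite("pics/d1.png",cv2.resize(b,(800,600),interpolation=cv2.INTER_CUBIC))
E
```

```text
{'time_s': 0.0, 'position': array([5.24709896e+02, 5.47501370e-02, 2.08559513e+02]), 'tool_rot': array([-5.48983076e-04,  7.07096133e-01,  7.07117126e-01, -3.55986842e-04]), 'finger_gap': 88.11476138341291, 'force': array([-0.17409116, -0.86524236, -0.57255298])}
scene {'fx': 455.9151772886292, 'fy': 455.9151772886292, 'cx': 256.4601786604243, 'cy': 188.3891534040014, 'distortion': [-0.17961742091115496, 0.0, 0.0, 0.0, 0.0], 'R': [[0.31234996405604326, 0.9497948452893252, 0.018090102708816197], [0.5110916062499112, -0.15196489518807474, -0.8459858395099549], [-0.8007639289922304, 0.2734893462135307, -0.5328984026365826]], 't': [-174.1364945287705, -201.7444760219744, 2051.9595702332617]}
side {'fx': 376.03425785197123, 'fy': 376.03425785197123, 'cx': 258.2437319380368, 'cy': 189.28261808364573, 'distortion': [-0.10760360115870835, 0.0, 0.0, 0.0, 0.0], 'R': [[0.9611115785789395, -0.27615651104099237, 0.0014542802911399891], [-0.13928214433167763, -0.4892795007767844, -0.8609332461869449], [0.23846387104102085, 0.8272503560164163, -0.5087158643868347]], 't': [-525.0458812740708, 154.94118095055148, 940.5385138352685]}
wrist {'fx': 287.9865661654951, 'fy': 287.9865661654951, 'cx': 254.57106231736162, 'cy': 188.51535220954517, 'distortion': [-0.03298996366246998, 0.0, 0.0, 0.0, 0.0], 'T_tool_cam': [[0.0004933040031961268, -0.9627217056514983, -0.27049339015700274, 69.28720085665611], [0.999999224617051, 0.0007842026928757763, -0.0009673631330263751, -0.870253171361357], [0.0011434231303776965, -0.2704927032169343, 0.9627213460238317, -176.04934724772164], [0.0, 0.0, 0.0, 1.0]]}
```

View pics/s1.png

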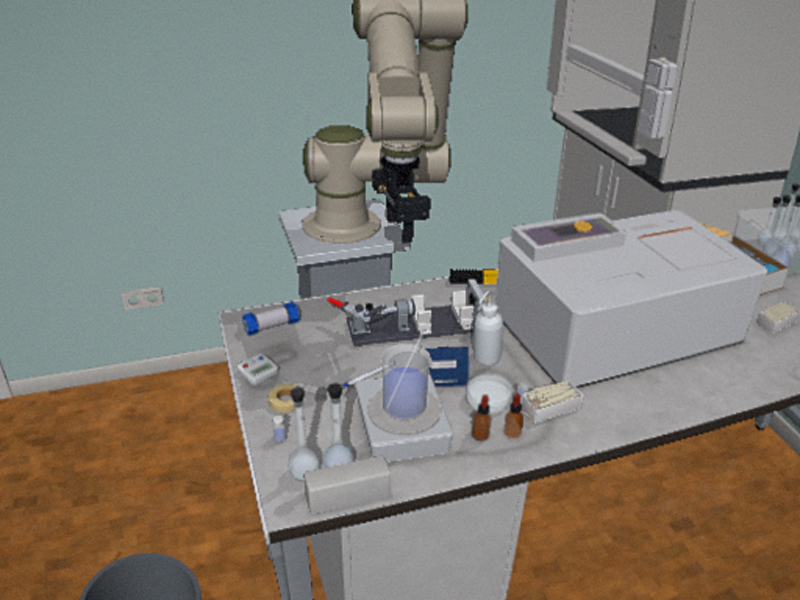

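View pics/d1.png

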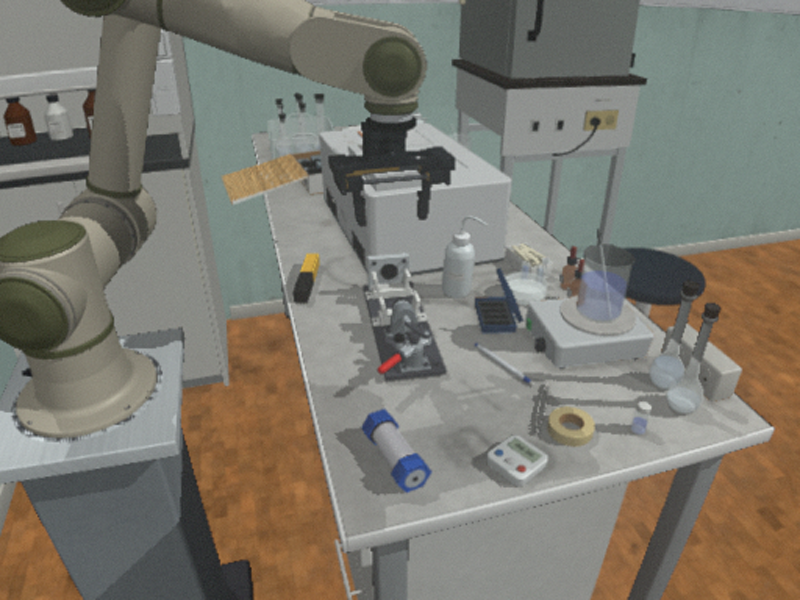

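The side view shows the cartridge with its caps at (380,426) and (411,472), the bar from (302,299) black to (313,256) yellow, and the stub tip at (381,369). The clamp's near plate corners are at about (386,377) and (444,372), all in enlarged 800x600 pixels.

```bash
cat > h.py <<'E'
import numpy as np, cv2
from scipy.spatial.transform import Rotation as Ro
from cell import status, viewer, finish_job
def cam(n, pose=None):
    i=viewer.camera_info(n); K=np.array([[i["fx"],0,i["cx"]],[0,i["fy"],i["cy"]],[0,0,1]]); d=np.array(i["distortion"])
    if n!="wrist": R=np.array(i["R"]); t=np.array(i["t"])
    else:
        p,q=pose; T=np.eye(4); T[:3,:3]=Ro.from_quat(np.roll(q,-1)).as_matrix(); T[:3,3]=p
        M=np.linalg.inv(T@np.array(i["T_tool_cam"])); R=M[:3,:3]; t=M[:3,3]
    return K,d,R,t
def at(c,uv,z):
    K,d,R,t=c; n=cv2.undistortPoints(np.array([[uv]],float),K,d)[0,0]
    r=R.T@np.array([n[0],n[1],1]); o=-R.T@t
    return o+r*(z-o[2])/r[2]
def proj(c,X):
    K,d,R,t=c; return cv2.projectPoints(np.array(X,float).reshape(-1,3),cv2.Rodrigues(R)[0],t,K,d)[0][:,0]
def show(c,im,X,f):  # not used for big
    pass
def tri(c1,u1,c2,u2):
    P=[];U=[]
    for c,u in((c1,u1),(c2,u2)):
        P.append(np.c_[c[2],c[3]]);U.append(cv2.undistortPoints(np.array([[u]],float),c[0],c[1])[0,0].reshape(2,1))
    X=cv2.triangulatePoints(P[0],P[1],U[0],U[1]);return (X[:3]/X[3]).ravel()
E
python3 - <<'E'
from h import *
np.set_printoptions(precision=1,suppress=True)
c=cam("side")
for n,u,v,z in [("capA",380,426,22),("capB",411,472,22),("barblack",302,299,14),("baryel",313,256,14),("stubtip",381,369,56),("pivot",413,348,56),("pl",386,377,16),("pr",444,372,16),("plfar",363,287,16),("bottle",458,294,0),("timer",517,460,10),("tape",571,426,9),("pen",478,345,0),("pen2",529,382,0)]:
    print(n,at(c,(u*.64,v*.64),z))
E
```

```text
capA [ 444.2 -232.5   22. ]
capB [ 462.1 -328.8   22. ]
barblack [384.8 169.3  14. ]
baryel [434.  352.8  14. ]
stubtip [ 468.3 -145.7   56. ]
pivot [ 531.7 -106.2   56. ]
pl [ 482.9 -118.    16. ]
pr [ 577.6 -131.5   16. ]
plfar [511.5 179.6  16. ]
bottle [699.2 125.    0. ]
timer [ 612.  -338.8   10. ]
tape [ 719.1 -299.2    9. ]
pen [669.9 -55.2   0. ]
pen2 [ 711.2 -177.     0. ]
```

```bash
python3 -c "
import cv2;a=cv2.imread('pics/wrist0.png');cv2.imwrite('pics/w1.png',cv2.resize(a,(800,600),interpolation=cv2.INTER_CUBIC))"
```

```text
(no output)
```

View pics/w1.png

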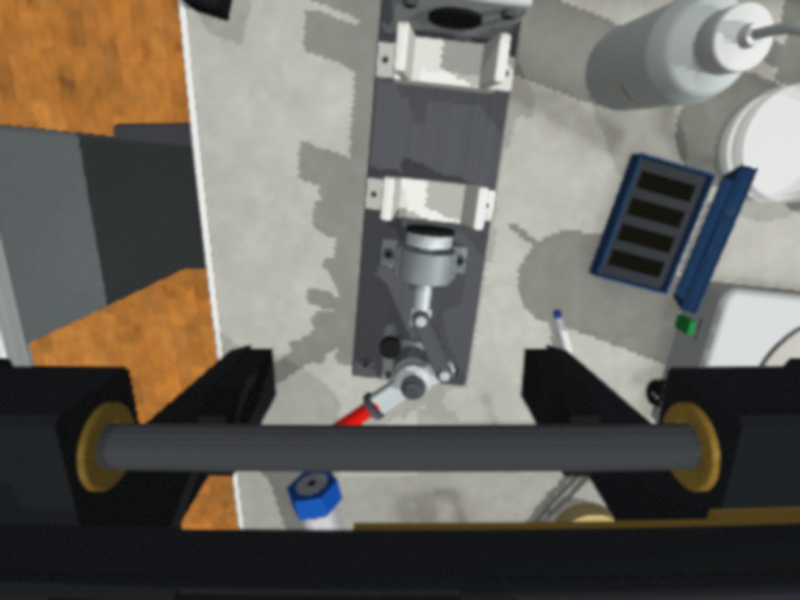

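The wrist view shows the clamp: plate near corners at (353,376) and (467,384), saddles at (440,55) and (437,203), pivot boss at (413,386), and the cartridge cap at (315,495). I'll fit the clamp pose and check it with an overlay.

```bash
cat >> h.py <<'E'
def Tc(p,X):
    X=np.array(X,float).reshape(-1,3); a=p[2]; r=np.array([[np.cos(a),-np.sin(a)],[np.sin(a),np.cos(a)]])
    return np.c_[X[:,:2]@r.T+p[:2],X[:,2]]
def feats():
    F={}
    F["plate"]=[(-52,-155,16),(52,-155,16),(52,155,16),(-52,155,16)]
    for s in(-9-0,):pass
    return F
E
python3 - <<'E'
from h import *
from scipy.optimize import least_squares
np.set_printoptions(precision=3,suppress=True)
c=cam("wrist",([525.006,-.013,209.12],[0,.70711,.70711,0]))
s=.64
A=at(c,(353*s,376*s),16);B=at(c,(467*s,384*s),16);L=at(c,(377*s,90*s),16);Rr=at(c,(516*s,100*s),16)
print(A,B,L,Rr,np.hypot(*(B-A)[:2]))
def f(p):
    a=p[2];e=lambda X:np.linalg.inv(np.array([[np.cos(a),-np.sin(a)],[np.sin(a),np.cos(a)]]))@(X[:2]-p[:2])
    return np.r_[e(A)-(-52,-155),e(B)-(52,-155),e(L)[0]+52,e(Rr)[0]-52]
r=least_squares(f,[546,30,-.1]);print(r.x,r.fun)
p=r.x
im=cv2.imread("pics/wrist0.png")[:,200:400]; k=2.3; im=cv2.resize(im[:260],None,fx=k,fy=k,interpolation=cv2.INTER_CUBIC)
# saddle centre: seals 137 apart, fixed seal at 125 -> y=56.5
sy=125-68.5
P=[(-52,-155,16),(52,-155,16),(0,-133,56),(-52,56,16),(52,56,16)]
for y in(sy-49,sy+49):
  for yy in(y-15,y+15):
    for x in(-29.5,29.5):P.append((x,yy,64))
a=np.deg2rad(-138);P+= [(42*np.cos(a),-133+42*np.sin(a),56),(75*np.cos(a),-133+75*np.sin(a),56)]
for u in proj(c,Tc(p,P)): cv2.circle(im,tuple(int(v) for v in np.round((u-(200,0))*k)),2,(0,255,255),-1)
cv2.imwrite("pics/o1.png",im)
print(Tc(p,[(0,sy,56),(0,-133,56)]))
E
```

```text
[ 483.544 -110.562   16.   ] [ 586.422 -118.428   16.   ] [507.893 127.106  16.   ] [614.199 120.327  16.   ] 103.17862216787235
[551.746  39.596  -0.106] [ 0.11  -1.546 -0.758  1.546 -0.888  1.536]
[[557.74   95.778  56.   ]
 [537.638 -92.653  56.   ]]
```

View pics/o1.png

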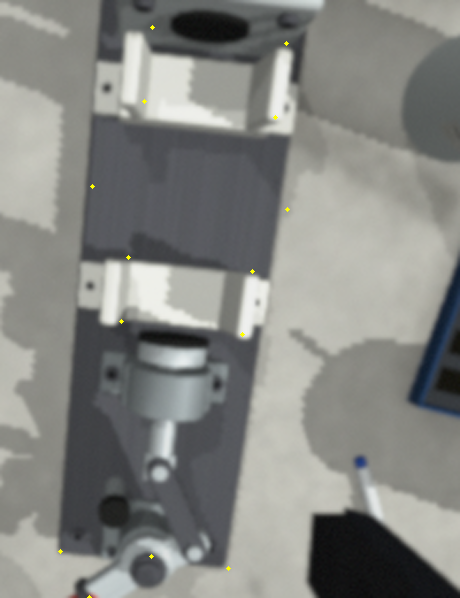

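Call:
move_arm(
  deltas=[
    [-1,[-0.562,-0.144,0.08],-0.059],
    [-1,[-0.562,-0.144,0.08],-0.059],
    [-1,[-0.562,-0.144,0.08],-0.059],
    [-1,[-0.562,-0.144,0.08],-0.059],
    [-1,[-0.562,-0.144,0.08],-0.059],
    [-1,[-0.562,-0.144,0.08],-0.059],
    [-1,[-0.562,-0.144,0.08],-0.059],
    [-1,[-0.562,-0.144,0.08],-0.059],
    [-1,[-0.562,-0.144,0.08],-0.059],
  ],
)

```text
time_s: 1.05
position: [453.3, -280.1, 169.2]
tool_rot: [-0.0, 0.638, 0.77, 0.0]
force: [0.1, 0.2, 0.0]
finger_gap: 88.4
gripper_force: 0.0
```

```bash
cat >> h.py <<'E'
def snap(f,crop=None):
    s=status.get_state(); im=viewer.camera("wrist")[:,:,::-1].copy(); cv2.imwrite(f"pics/{f}_raw.png",im)
    np.save(f"pics/{f}.npy",np.r_[s["position"],s["tool_rot"]])
    k=800/512; cv2.imwrite(f"pics/{f}.png",cv2.resize(im,None,fx=k,fy=k,interpolation=cv2.INTER_CUBIC)); print(s["time_s"],s["position"],s["tool_rot"])
def wc(f): a=np.load(f"pics/{f}.npy"); return cam("wrist",(a[:3],a[3:]))
E
python3 -c "
from h import *
snap('w2')"
```

```text
1.05 [ 453.3198788  -280.05865699  169.21337963] [-7.55796818e-05  6.38241148e-01  7.69836487e-01  1.18976553e-04]
```

View pics/w2.png

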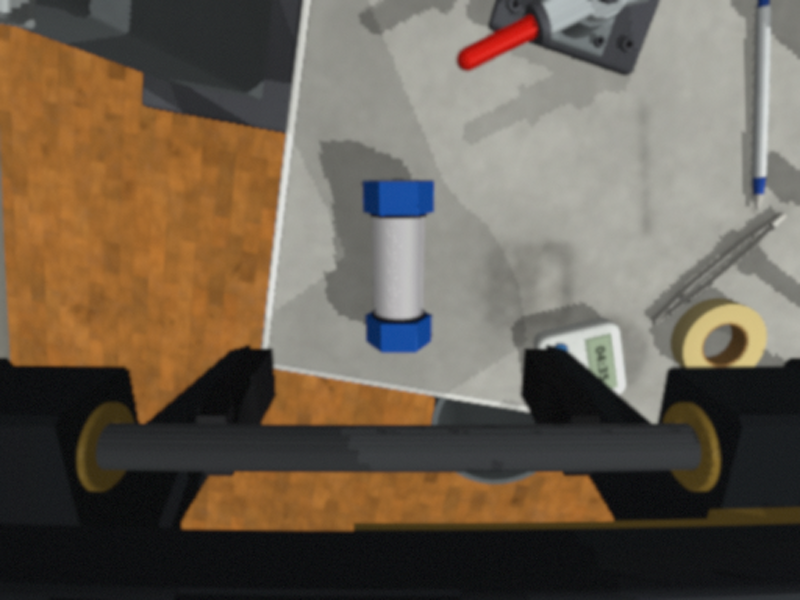

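The cartridge runs from (398,181) to (398,350), tube from (399,215) to (398,318), nicely aligned with the tool. The red stub tip is at (463,60).

Run:
```python
from h import *
np.set_printoptions(precision=1,suppress=True)
c=wc("w2");a=np.load("pics/w2.npy");R=Ro.from_quat(np.roll(a[3:],-1)).as_matrix()
for n,u,v,z in [("tubefar",399,215,36),("tubenear",398,320,36),("capfar",398.5,181,44),("capnear_outer",398.5,350,22),("tip",463,60,56),("collar",537,25,56)]:
    X=at(c,(u*.64,v*.64),z);print(n,X,"tool",R.T@(X-a[:3]))
print(proj(c,Tc((549.9,39.8,-.096),[(0,-133,56),(90*np.cos(-2.4086),-133+90*np.sin(-2.4086),56),(-52,-155,16),(52,-155,16)]))/.64)
```

```text
tubefar [ 445.7 -241.9   36. ] tool [ 38.9  -0.4 133.2]
tubenear [ 459.1 -316.1   36. ] tool [-36.5  -1.  133.2]
capfar [ 441.2 -219.6   44. ] tool [ 61.6  -0.7 125.2]
capnear_outer [ 464.9 -344.8   22. ] tool [-65.8  -0.6 147.2]
tip [ 465.4 -144.    56. ] tool [131.4  37.1 113.3]
collar [ 503.5 -117.5   56. ] tool [150.4  79.4 113.3]
[[604.6  -8.8]
 [461.2  63.5]
 [492.5  23.9]
 [636.9  73.3]]
```

Call:
move_arm(
  deltas=[
    [-1,[0.002,-0.001,0.08],0],
    [-1,[0.002,-0.001,0.18],0],
    [-1,[0.002,-0.001,0.27],0],
    [-1,[0.002,-0.001,0.322],0],
    [-1,[0.002,-0.001,0.322],0],
    [0.4,[0.002,-0.001,0.322],0],
    [0.4,[0.002,-0.001,0.322],0],
    [0.4,[0.002,-0.001,0.322],0],
    [0.4,[0.002,-0.001,0.322],0],
  ],
  force=20,
)

```text
time_s: 2.0
position: [452.8, -280.4, 9.2]
tool_rot: [0.001, 0.639, 0.77, -0.0]
force: [0.6, -0.3, -0.5]
finger_gap: 58.2
gripper_force: 0.0
```

Call:
move_arm(
  deltas=[
    [1,[0,0,0],0],
    [1,[0,0,0],0],
    [1,[0,0,0],0],
    [1,[0,0,0],0],
    [1,[0,0,-0.06],0],
    [1,[0,0,-0.16],0],
    [1,[0,0,-0.26],0],
    [1,[0,0,-0.32],0],
    [1,[0,0,-0.32],0],
  ],
)

```text
time_s: 2.9
position: [453.7, -281.3, 172.4]
tool_rot: [0.004, 0.639, 0.77, -0.0]
force: [0.5, -0.5, -0.5]
finger_gap: 0.3
gripper_force: 0.0
```

Run:
```python
from h import *
s=status.get_state();R=Ro.from_quat(np.roll(s["tool_rot"],-1)).as_matrix()
print(s["position"],s["finger_gap"],s["gripper_force"],R.T@(np.array([555.3,95.0,165])-s["position"])/500, R[:,0],-.096-np.arctan2(-R[0,0],R[1,0]))
```

```text
[ 453.66992375 -281.34826387  172.35496133] 0.3245884221718994 0.0 [0.70239355 0.33851192 0.01166656] [-0.1843824   0.98283276 -0.00654955] -0.28144747741531045
```

```bash
python3 -c "
from h import *
snap('w3')"
```

```text
2.9 [ 453.66992375 -281.34826387  172.35496133] [ 3.98838809e-03  6.38586636e-01  7.69539536e-01 -3.21888361e-04]
```

View pics/w3.png

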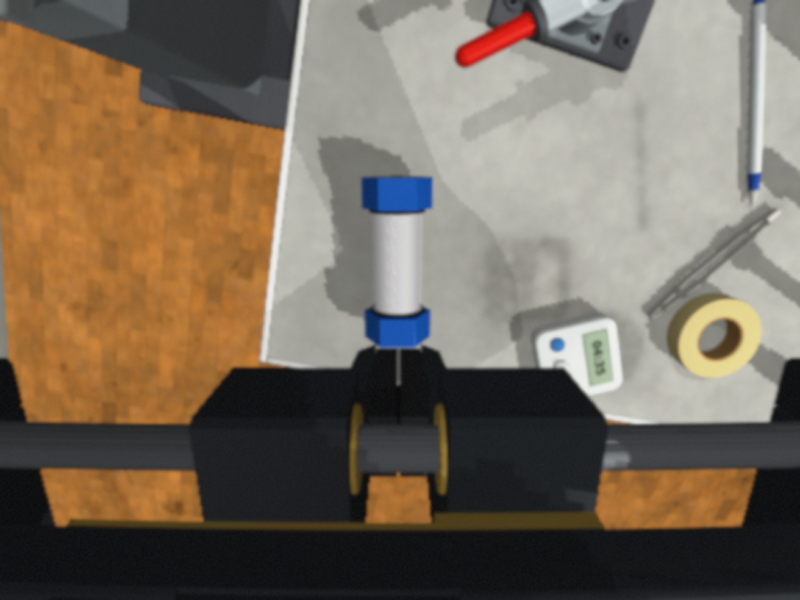

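The cartridge hasn't moved: the lift began before the slow fingers had closed on it. I'll go down again with more closing time.

Call:
move_arm(
  deltas=[
    [-1,[0,0,0],0],
    [-1,[0,0,0],0],
    [-1,[0,0,0],0],
    [-1,[0,0,0],0],
    [-1,[0.002,0,0],0],
    [-1,[0.002,0,0.05],0],
    [-1,[0.002,0,0.1],0],
    [-1,[0.002,0,0.17],0],
    [-1,[0.002,0,0.25],0],
    [0,[0.002,0,0.324],0],
    [1,[0.002,0,0.324],0],
    [1,[0.002,0,0.324],0],
  ],
)

```text
time_s: 4.15
position: [452.4, -279.3, 6.9]
tool_rot: [0.0, 0.639, 0.77, -0.0]
force: [0.7, 0.6, 1.2]
finger_gap: 50.6
gripper_force: 0.0
```

Call:
move_arm(
  deltas=[
    [1,[0,0,0],0],
    [1,[0,0,0],0],
    [1,[0,0,0],0],
    [1,[0,0,0],0],
    [1,[0,0,0],0],
    [1,[0,0,0],0],
  ],
)

```text
time_s: 4.75
position: [453.4, -279.8, 8.3]
tool_rot: [0.002, 0.639, 0.77, 0.0]
force: [0.2, 3.7, 15.8]
finger_gap: 18.4
gripper_force: 16.9
```

```bash
python3 -c "
from h import *
snap('w4'); s=status.get_state();print(s['force'],s['finger_gap'],s['gripper_force'])
a=viewer.camera('side')[210:340,180:340,::-1]; b=cv2.imread('pics/w4_raw.png')[90:300,100:400]
a=cv2.resize(a,(490,400),interpolation=cv2.INTER_CUBIC); b=cv2.resize(b,(300,210)); b=cv2.copyMakeBorder(b,0,190,0,0,cv2.BORDER_CONSTANT)
cv2.imwrite('pics/x4.png',cv2.hconcat([a,b]))"
```

```text
4.75 [ 453.37057528 -279.84716507    8.27704728] [1.91824599e-03 6.38619600e-01 7.69520188e-01 7.75630590e-05]
[-0.38035984  3.64849356 15.22766008] 17.98665380988792 16.737973988056183
```

View pics/x4.png

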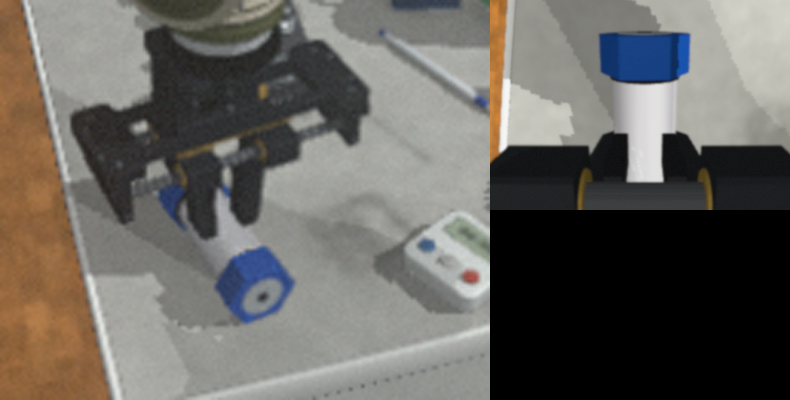

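Run:
```python
from h import *
np.set_printoptions(precision=1,suppress=True)
c=wc("w3");a=np.load("pics/w3.npy");R=Ro.from_quat(np.roll(a[3:],-1)).as_matrix()
print("w3 tcp, -19, -40:",proj(c,[a[:3]+R@np.array([9,0,z]) for z in(0,-19,-40)])/.64)
a=np.load("pics/w4.npy")
cs=cam("side"); k=490/160
for X in (a[:3],a[:3]+[0,0,30]): print("side crop",(proj(cs,[X])-(180,210))*[k,400/130])
# finger gap fact
s=status.get_state(); print(s["qpos"],s["joint_torque"])
# triangulate cartridge end cap centre etc: side (initial) cap near centre (412,479) with scene (251,325)
print(tri(cs,np.array((415,479))*.64,cam("scene"),np.array((250,324))*.64), tri(cs,np.array((381,369))*.64,cam("scene"),np.array((330,300))*.64))
```

```text
w3 tcp, -19, -40: [[400.3 320.3]
 [400.5 336.8]
 [400.9 360. ]]
side crop [[222.7 249.1]]
side crop [[222.5 218.4]]
[-0.8  0.6  1.7  0.   0.9 -1. ] [ -1.3 -37.6 -15.8  -0.4  -0.5  -0. ]
[ 463.9 -329.4   16.5] [ 468.8 -141.    53.7]
```

The shut tip in w3 sits about 30 mm short of the stated TCP. The side view and the 18 mm chord on the tube agree, so the real fingertips are about 30 mm behind the reported TCP. I'll open and go down gently while watching the force.

Call:
move_arm(
  deltas=[
    [-1,[0,0,0],0],
    [-1,[0,0,0],0],
    [-1,[0,0,0],0],
    [-1,[0,0,0],0],
    [-1,[0,0,0],0],
    [-1,[0,0,0],0],
    [-1,[0,0,0.02],0],
    [-1,[0,0,0.04],0],
    [-1,[0,0,0.04],0],
  ],
)

```text
time_s: 5.75
position: [451.3, -278.4, -15.7]
tool_rot: [-0.002, 0.639, 0.769, 0.0]
force: [0.2, -0.2, -0.5]
finger_gap: 87.1
gripper_force: 0.0
```

No bench contact at z = -16, so the tip offset is real.

Call:
move_arm(
  deltas=[
    [-1,[0,0,0.012],0],
    [1,[0,0,0.012],0],
    [1,[0,0,0.012],0],
    [1,[0,0,0.012],0],
    [1,[0,0,0.012],0],
    [1,[0,0,0.012],0],
    [1,[0,0,0.012],0],
    [1,[0,0,0.012],0],
    [1,[0,0,0.012],0],
    [1,[0,0,0.012],0],
  ],
)

```text
time_s: 6.75
position: [452.2, -279.2, -19.8]
tool_rot: [0.0, 0.639, 0.769, 0.0]
force: [0.4, 1.5, -0.0]
finger_gap: 37.2
gripper_force: 20.0
```

Call:
move_arm(
  deltas=[
    [1,[0,0,-0.08],0],
    [1,[0,0,-0.17],0],
    [1,[0,0,-0.26],0],
    [1,[0.08,0.04,-0.28],0.02],
    [1,[0.16,0.08,-0.28],0.04],
    [1,[0.25,0.12,-0.28],0.06],
    [1,[0.34,0.16,-0.28],0.08],
    [1,[0.43,0.2,-0.28],0.09],
    [1,[0.51,0.25,-0.28],0.09],
    [1,[0.6,0.29,-0.28],0.09],
    [1,[0.67,0.33,-0.28],0.09],
    [1,[0.699,0.34,-0.28],0.09],
  ],
  force=30,
)

```text
time_s: 7.95
position: [554.9, 98.8, 119.6]
tool_rot: [-0.0, 0.74, 0.673, -0.0]
force: [0.2, -1.1, -2.4]
finger_gap: 37.1
gripper_force: 30.0
```

Call:
move_arm(
  deltas=[
    [1,[0,0,0.05],0],
    [1,[0,0,0.09],0],
    [1,[0,0,0.09],0],
    [1,[0,0,0.09],0],
  ],
)

```text
time_s: 8.35
position: [554.8, 95.2, 75.4]
tool_rot: [-0.0, 0.741, 0.672, -0.0]
force: [-0.8, 1.0, -1.3]
finger_gap: 37.0
gripper_force: 30.0
```

Run:
```python
from h import *
snap('w5'); s=status.get_state();print(s['force'],s['finger_gap'],s['gripper_force'])
a=cv2.imread("pics/w5_raw.png")
cv2.imwrite("pics/w5.png",cv2.resize(a[0:256,130:380],(586,600),interpolation=cv2.INTER_CUBIC))
```

```text
8.35 [554.791755    95.1680339   75.41897881] [-1.10019579e-04  7.40883565e-01  6.71633448e-01 -2.08244598e-04]
[ 0.41013387 -0.10596014 -1.65953408] 37.10869177321533 29.999187290668488
```

View pics/w5.png

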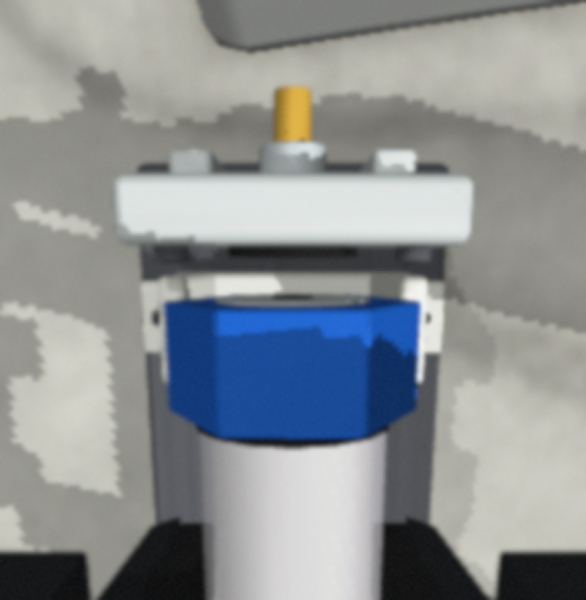

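The cap is centred in the saddles at u≈292 (end plate 116–472, saddle feet 142–442) and square to the end plate. A quick numeric check of y, then lower.

Run:
```python
from h import *
c=wc("w5")
for u,v,z in((292,243,88),(116,243,88),(472,243,88),(292,180,88),(292,440,132)): print(at(c,(130+u*250/586,v*256/600),z))
```

```text
[560.75095983 166.29612574  88.        ]
[519.85980928 170.39800241  88.        ]
[602.56244609 162.31343115  88.        ]
[562.09994043 180.0910513   88.        ]
[557.3757255  131.06924795 132.        ]
```

Call:
move_arm(
  deltas=[
    [1,[0,0,0.03],0],
    [1,[0,0,0.06],0],
    [1,[0,0,0.09],0],
    [1,[0,0,0.11],0],
    [1,[0,0,0.12],0],
    [1,[0,0,0.12],0],
    [1,[0,0,0.12],0],
  ],
)

```text
time_s: 9.1
position: [555.3, 95.7, 15.8]
tool_rot: [0.0, 0.741, 0.672, 0.0]
force: [-0.3, 1.0, -1.7]
finger_gap: 37.3
gripper_force: 30.0
```

Call:
move_arm(
  deltas=[
    [1,[0,0,0.003],0],
    [-1,[0,0,0.003],0],
    [-1,[0,0,0.003],0],
    [-1,[0,0,0.003],0],
    [-1,[0,0,0.003],0],
    [-1,[0,0,0.003],0],
    [-1,[0,0,0.003],0],
    [-1,[0,0,-0.05],0],
    [-1,[0,0,-0.12],0],
    [-1,[0,0,-0.21],0],
    [-1,[0,0,-0.3],0],
    [-1,[0,0,-0.34],0],
  ],
)

```text
time_s: 10.3
position: [555.9, 95.7, 189.4]
tool_rot: [0.002, 0.741, 0.672, 0.002]
force: [-1.2, -0.7, -0.6]
finger_gap: 88.1
gripper_force: 0.0
```

Run:
```python
from h import *
snap('w6')
a=cv2.imread("pics/w6.png")
b=cv2.imread("pics/w6_raw.png")[100:240,170:350]
s=viewer.camera("side")[140:240,180:300,::-1]
cv2.imwrite("pics/x6.png",cv2.hconcat([cv2.resize(b,(440,342),interpolation=cv2.INTER_CUBIC),cv2.resize(s,(360,342),interpolation=cv2.INTER_CUBIC)]))
s=status.get_state();R=Ro.from_quat(np.roll(s["tool_rot"],-1)).as_matrix()
print(R.T@(np.array([409,262,170])-s["position"])/500,s["tool_rot"],R[:,0])
```

```text
10.3 [555.92838301  95.74212525 189.43725648] [0.00204226 0.74064567 0.67188929 0.00214331]
[ 0.30237977 -0.32520607  0.03436722] [0.00202924 0.74065726 0.67187668 0.0021055 ] [9.71546000e-02 9.95269225e-01 3.92119618e-04]
```

View pics/x6.png

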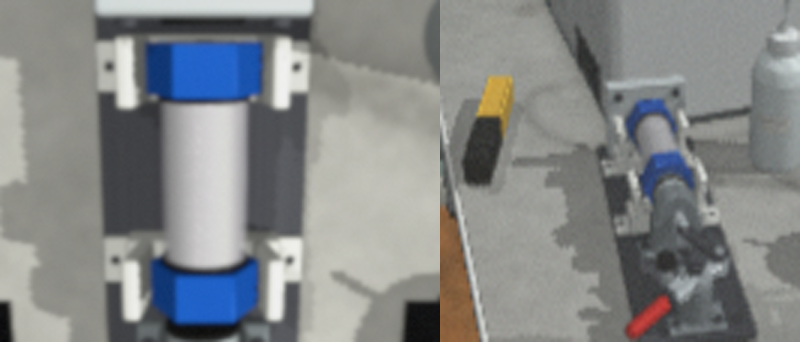

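The cartridge is seated in both saddles. Next I'll locate the bar in the existing side picture by colour, and check the clearance to the big instrument.

```bash
cat >> h.py <<'E'
def seg(im,c,zt,lo,hi,roi=None,name=""):
    h=cv2.cvtColor(im,cv2.COLOR_BGR2HSV); m=cv2.inRange(h,lo,hi)
    if roi: k=np.zeros_like(m); k[roi[1]:roi[3],roi[0]:roi[2]]=255; m&=k
    n,l,st,ce=cv2.connectedComponentsWithStats(m); i=1+np.argmax(st[1:,4])
    ct=max(cv2.findContours((l==i).astype(np.uint8),cv2.RETR_EXTERNAL,cv2.CHAIN_APPROX_NONE)[0],key=len)
    P=np.array([at(c,p[0],zt)[:2] for p in ct],np.float32)
    return st[i],cv2.minAreaRect(P),ct,P
E
python3 - <<'E'
from h import *
c=cam("side");im=cv2.imread("pics/side0.png")
for n,u,v in(("i1",357,268),("i2",345,235),("i3",333,205),("i4",500,250)): print(n,at(c,(u*.64,v*.64),0))
r=(180,150,215,200)
st,re,_,_=seg(im,c,20,(15,100,80),(35,255,255),r);print(st,re)
st,re,_,_=seg(im,c,20,(0,0,0),(180,255,60),r);print(st,re)
E
```

```text
i1 [522.9663925  294.26004262   0.        ]
i2 [531.09781032 474.6978836    0.        ]
i3 [537.36291488 681.09336203   0.        ]
i4 [868.12499109 291.33864632   0.        ]
[192 162  12  17 126] ((419.0735778808594, 298.7008361816406), (117.76798248291016, 35.39805603027344), 74.55453491210938)
[188 175  12  18 156] ((391.8475036621094, 209.85960388183594), (109.63285827636719, 32.31590270996094), 73.95594024658203)
```

Call:
move_arm(
  deltas=[
    [-1,[0.08,-0.08,0.0],0.02],
    [-1,[0.13,-0.15,0.02],0.04],
    [-1,[0.18,-0.22,0.04],0.056],
    [-1,[0.23,-0.28,0.06],0.056],
    [-1,[0.267,-0.331,0.078],0.056],
    [-1,[0.267,-0.331,0.078],0.056],
    [-1,[0.267,-0.331,0.078],0.056],
  ],
)

```text
time_s: 11.1
position: [402.7, 244.6, 145.2]
tool_rot: [-0.0, 0.797, 0.605, -0.001]
force: [0.4, -0.0, -0.7]
finger_gap: 88.0
gripper_force: 0.0
```

Run:
```python
from h import *
snap('w7');c=wc("w7");im=cv2.imread("pics/w7_raw.png")
a=np.load("pics/w7.npy");R=Ro.from_quat(np.roll(a[3:],-1)).as_matrix()
print("pred",proj(c,[(405,250,28),(427,335,28),(382,168,28)]).round())
for lo,hi in(((18,100,80),(35,255,255)),((0,0,0),(180,255,60))):
    r=(190,0,320,230)
    st,re,ct,P=seg(im,c,28,lo,hi,r); print(st,re)
    Q=np.array([R.T@(np.r_[p,28]-a[:3]) for p in P]); print("tool range x",Q[:,0].min(),Q[:,0].max(),"y",Q[:,1].min(),Q[:,1].max(), np.median(Q[:,1]))
```

```text
11.1 [402.69596914 244.5848147  145.21052925] [-1.69527196e-04  7.96528426e-01  6.04600554e-01 -7.80204698e-04]
pred [[256. 171.]
 [255.  81.]
 [256. 245.]]
[ 239   69   31   90 2593] ((417.2676696777344, 304.7744445800781), (86.16218566894531, 28.566112518310547), 73.01435852050781)
tool range x 19.13453620673471 104.77573395968999 y -17.04518374473894 12.850889958742991 -1.6717027803670872
[ 240  159   25   71 1713] ((393.1825866699219, 225.44677734375), (78.29315185546875, 25.432540893554688), 73.63468170166016)
tool range x -59.842843254093104 18.11349376545088 y -17.112294481801648 8.920839301163225 -3.880359034487387
```

Call:
move_arm(
  deltas=[
    [-1,[-0.001,-0.007,0.09],0.007],
    [-1,[-0.001,-0.007,0.18],0.007],
    [-1,[-0.001,-0.007,0.26],0.007],
    [-1,[-0.001,-0.007,0.31],0.007],
    [-1,[-0.001,-0.007,0.333],0.007],
    [-1,[-0.001,-0.007,0.342],0.007],
    [-1,[-0.001,-0.007,0.342],0.007],
  ],
  force=60,
)

```text
time_s: 11.85
position: [400.3, 244.9, -24.5]
tool_rot: [0.0, 0.804, 0.595, 0.0]
force: [0.6, 0.2, 0.4]
finger_gap: 88.2
gripper_force: 0.0
```

Call:
move_arm(
  deltas=[
    [1,[0,0,0],0],
    [1,[0,0,0],0],
    [1,[0,0,0],0],
    [1,[0,0,0],0],
    [1,[0,0,0],0],
    [1,[0,0,0],0],
    [1,[0,0,0],0],
    [1,[0,0,0],0],
    [1,[0,0,0],0],
    [1,[0,0,0],0],
    [1,[0,0,0],0],
  ],
)

```text
time_s: 12.95
position: [399.6, 245.1, -24.9]
tool_rot: [0.0, 0.803, 0.595, 0.0]
force: [-0.1, 0.3, 0.6]
finger_gap: 27.6
gripper_force: 60.0
```

Run:
```python
from h import *
for f in("w2","w3"):
    c=wc(f);im=cv2.imread(f"pics/{f}_raw.png")
    a=cv2.inRange(cv2.cvtColor(im,cv2.COLOR_BGR2HSV),(170,150,60),(180,255,255))|cv2.inRange(cv2.cvtColor(im,cv2.COLOR_BGR2HSV),(0,150,60),(5,255,255))
    a[60:]=0;a[:,:280]=0;a[:,360:]=0
    n,l,st,ce=cv2.connectedComponentsWithStats(a);i=1+np.argmax(st[1:,4]);
    v,u=np.nonzero(l==i);P=np.array([at(c,(x,y),56)[:2] for x,y in zip(u,v)])
    m=P.mean(0);w,V=np.linalg.eigh(np.cov((P-m).T));d=V[:,1]*np.sign(-V[0,1]);t=(P-m)@d
    print(f,st[i],m,np.degrees(np.arctan2(d[1],d[0])),"ends",m+d*t.min(),m+d*t.max(),t.max()-t.min(),(( P-m)@V[:,0]).ptp() if hasattr(P,'ptp') else np.ptp((P-m)@V[:,0]))
```

```text
w2 [293   9  52  35 762] [ 484.28193776 -130.89275273] -143.3206541880722 ends [ 503.2087042 -116.7957864] [ 463.46695933 -146.39609036] 49.5538523262617 13.797897874575714
w3 [292   7  51  35 739] [ 484.12774835 -130.86950306] -143.4192233642422 ends [ 503.020199   -116.84856322] [ 463.32654812 -146.30701206] 49.43061933606209 13.860851658234363
```

Call:
move_arm(
  deltas=[
    [1,[0,0,-0.05],0],
    [1,[0,0,-0.12],0],
    [1,[0,0,-0.22],0],
    [1,[0,0,-0.32],0],
    [1,[0,0,-0.36],0],
  ],
)

```text
time_s: 13.45
position: [400.7, 245.5, 159.2]
tool_rot: [0.001, 0.803, 0.595, 0.003]
force: [0.9, 0.6, -2.8]
finger_gap: 27.0
gripper_force: 60.0
```

Call:
move_arm(
  deltas=[
    [1,[-0.09,0.018,0],0.02],
    [1,[-0.18,0.036,0],0.04],
    [1,[-0.27,0.055,0],0.06],
    [1,[-0.37,0.075,0],0.08],
    [1,[-0.46,0.093,0],0.1],
    [1,[-0.55,0.111,0],0.12],
    [1,[-0.64,0.13,0],0.14],
    [1,[-0.73,0.148,0],0.16],
    [1,[-0.82,0.166,0],0.18],
    [1,[-0.9,0.182,0],0.202],
    [1,[-0.931,0.188,0.05],0.202],
    [1,[-0.931,0.188,0.1],0.202],
  ],
)

```text
time_s: 14.65
position: [353.7, -229.7, 104.4]
tool_rot: [0.001, 0.95, 0.314, 0.0]
force: [0.1, 0.6, -2.3]
finger_gap: 27.6
gripper_force: 60.0
```

```bash
cat >> h.py <<'E'
PIV=np.array([535.7,-92.7])
def tgt(r,ang,z):  # grip at radius r; bar points towards pivot, stub outward angle ang (deg)
    s=status.get_state();R=Ro.from_quat(np.roll(s["tool_rot"],-1)).as_matrix(); a=np.deg2rad(ang)
    X=np.r_[PIV+r*np.array([np.cos(a),np.sin(a)]),z]; cur=np.degrees(np.arctan2(R[1,0],R[0,0]))
    print("t",s["time_s"],"pos",s["position"].round(1),"xang",round(cur,2),"F",s["force"].round(1),"gap",round(s["finger_gap"],1),"-> shift",(R.T@(X-s["position"])/500).round(4),"turn",round((cur-(ang+180))/180,4))
E
python3 -c "
from h import *
tgt(225,-143.35,17)"
```

```text
t 14.65 pos [ 353.7 -229.7  104.4] xang 36.54 F [ 0.1  0.6 -2.3] gap 27.6 -> shift [ 0.0057 -0.0028  0.1748] turn -0.0006
```

Call:
move_arm(
  deltas=[
    [1,[0.006,-0.003,0.08],0],
    [1,[0.006,-0.003,0.14],0],
    [1,[0.006,-0.003,0.173],0],
    [1,[0.006,-0.003,0.173],0],
    [1,[0.006,-0.003,0.173],0],
  ],
)

```text
time_s: 15.15
position: [355.6, -224.7, 19.0]
tool_rot: [-0.0, 0.949, 0.315, -0.0]
force: [-0.7, -0.5, -1.1]
finger_gap: 27.7
gripper_force: 60.0
```

Run:
```python
from h import *
tgt(225,-143.35,17); snap('w8');c=wc("w8");im=cv2.imread("pics/w8_raw.png")
a=np.load("pics/w8.npy");R=Ro.from_quat(np.roll(a[3:],-1)).as_matrix()
h=cv2.cvtColor(im,cv2.COLOR_BGR2HSV)
for n,m,z in(("yel",cv2.inRange(h,(18,100,80),(35,255,255)),70),("red",cv2.inRange(h,(170,150,60),(180,255,255))|cv2.inRange(h,(0,150,60),(5,255,255)),56)):
    k,l,st,ce=cv2.connectedComponentsWithStats(m);i=1+np.argmax(st[1:,4]);print(n,st[i])
    v,u=np.nonzero(l==i);Q=np.array([R.T@(at(c,(x,y),z)-a[:3]) for x,y in zip(u,v)])
    print(" x",Q[:,0].min(),Q[:,0].max())
    for lo in np.arange(Q[:,0].min(),Q[:,0].max(),12):
        s=Q[(Q[:,0]>=lo)&(Q[:,0]<lo+12)]; print("  ",lo.round(),"mid y",((s[:,1].min()+s[:,1].max())/2).round(1),"w",np.ptp(s[:,1]).round(1))
k=800/512
cv2.imwrite("pics/w8.png",cv2.resize(im,None,fx=k,fy=k,interpolation=cv2.INTER_CUBIC))
```

```text
t 15.15 pos [ 355.6 -224.7   19. ] xang 36.72 F [-0.7 -0.5 -1.1] gap 27.7 -> shift [-0.0035  0.0032  0.004 ] turn 0.0004
15.15 [ 355.63479027 -224.66000891   18.99112572] [-5.55844832e-05  9.49093546e-01  3.14994346e-01 -1.58782941e-05]
yel [  219     9    73   211 14086]
 x 18.66486562005656 105.80118871061316
   19.0 mid y -0.4 w 28.5
   31.0 mid y -0.4 w 28.5
   43.0 mid y -0.3 w 28.3
   55.0 mid y -0.3 w 28.3
   67.0 mid y -0.3 w 28.2
   79.0 mid y -0.3 w 28.3
   91.0 mid y -0.3 w 28.2
   103.0 mid y -0.3 w 28.1Traceback (most recent call last):
  File "<stdin>", line 6, in <module>
    return _wrapfunc(a, 'argmax', axis=axis, out=out, **kwds)
    return bound(*args, **kwds)
ValueError: attempt to get argmax of an empty sequence
```

The bar is straight in the grip: mouth 105.8 mm ahead of the grip, 0.3 mm sideways. Now I'll slide it on.

Call:
move_arm(
  deltas=[
    [1,[0,0.003,0.004],0],
    [1,[0,0.003,0.004],0],
    [1,[0.02,0.003,0.004],0],
    [1,[0.04,0.003,0.004],0],
    [1,[0.06,0.003,0.004],0],
    [1,[0.07,0.003,0.004],0],
    [1,[0.07,0.003,0.004],0],
  ],
)

```text
time_s: 15.9
position: [385.1, -204.3, 16.6]
tool_rot: [-0.0, 0.949, 0.316, 0.0]
force: [-0.3, 0.5, -1.6]
finger_gap: 27.6
gripper_force: 60.0
```

```bash
python3 -c "
from h import *
tgt(154,-143.35,17)"
```

```text
t 15.9 pos [ 385.1 -204.3   16.6] xang 36.8 F [-0.3  0.5 -1.6] gap 27.6 -> shift [ 0.0669  0.001  -0.0008] turn 0.0008
```

Call:
move_arm(
  deltas=[
    [1,[0.02,0.001,0],0],
    [1,[0.04,0.001,0],0],
    [1,[0.055,0.001,0],0],
    [1,[0.066,0.001,0],0],
    [1,[0.066,0.001,0],0],
    [1,[0.066,0.001,0],0],
  ],
)

```text
time_s: 16.5
position: [411.2, -185.5, 16.6]
tool_rot: [-0.0, 0.949, 0.315, -0.0]
force: [-0.3, 0.2, -2.1]
finger_gap: 27.2
gripper_force: 60.0
```

Run:
```python
from h import *
tgt(154,-143.35,17)
s=status.get_state();R=Ro.from_quat(np.roll(s["tool_rot"],-1)).as_matrix()
a0=-143.35
for d in np.arange(6,85,6.5):
    a=np.deg2rad(a0+d);X=np.r_[PIV+154*np.array([np.cos(a),np.sin(a)]),17]
    print(d,(R.T@(X-s["position"])/500).round(4).tolist(),round(-d/180,4))
```

```text
t 16.5 pos [ 411.2 -185.5   16.6] xang 36.74 F [-0.3  0.2 -2.1] gap 27.2 -> shift [ 0.0025 -0.0002 -0.0008] turn 0.0005
6.0 [0.0041, 0.032, -0.0008] -0.0333
12.5 [0.0097, 0.0665, -0.0008] -0.0694
19.0 [0.0191, 0.1001, -0.0009] -0.1056
25.5 [0.0323, 0.1324, -0.0009] -0.1417
32.0 [0.049, 0.1631, -0.0009] -0.1778
38.5 [0.0691, 0.1916, -0.0009] -0.2139
45.0 [0.0923, 0.2177, -0.0009] -0.25
51.5 [0.1184, 0.241, -0.0009] -0.2861
58.0 [0.1469, 0.2612, -0.0009] -0.3222
64.5 [0.1774, 0.2781, -0.0009] -0.3583
71.0 [0.2097, 0.2913, -0.0009] -0.3944
77.5 [0.2433, 0.3009, -0.0009] -0.4306
84.0 [0.2778, 0.3065, -0.0009] -0.4667
```

Call:
move_arm(
  deltas=[
    [1,[0.004,0.032,0],-0.033],
    [1,[0.01,0.0665,0],-0.069],
    [1,[0.019,0.1,0],-0.106],
    [1,[0.032,0.132,0],-0.142],
    [1,[0.049,0.163,0],-0.178],
    [1,[0.069,0.192,0],-0.214],
    [1,[0.092,0.218,0],-0.25],
    [1,[0.118,0.241,0],-0.286],
    [1,[0.147,0.261,0],-0.322],
    [1,[0.177,0.278,0],-0.358],
    [1,[0.21,0.291,0],-0.394],
    [1,[0.233,0.298,0],-0.419],
  ],
)

```text
time_s: 17.7
position: [591.2, -235.6, 15.4]
tool_rot: [-0.004, 0.555, 0.832, -0.002]
force: [-24.0, -3.2, -0.4]
finger_gap: 27.8
gripper_force: 61.3
```

Call:
move_arm(
  deltas=[
    [1,[0,0,0],0],
    [1,[0,0,0],0],
    [1,[0,0,0],0],
  ],
)

```text
time_s: 18.0
position: [590.4, -236.1, 15.4]
tool_rot: [-0.004, 0.557, 0.83, -0.002]
force: [-13.6, -3.9, -0.6]
finger_gap: 27.2
gripper_force: 60.5
```

Run:
```python
from h import *
tgt(154,-143.35+75.5,17)
s=status.get_state();print(s["force"],s["moment"])
P=s["position"][:2]-PIV;print(np.degrees(np.arctan2(P[1],P[0]))+143.35,np.hypot(*P))
sd=viewer.camera("side")[:,:,::-1];cv2.imwrite("pics/sd9.png",sd)
# piston/cartridge: blue cap positions in side image before/after
c=cam("side")
b=cv2.inRange(cv2.cvtColor(sd,cv2.COLOR_BGR2HSV),(100,150,40),(125,255,255));b[:, :225]=0;b[:,285:]=0;b[:150]=0;b[215:]=0
k,l,st,ce=cv2.connectedComponentsWithStats(b)
for i in range(1,k):
    if st[i,4]>25: print(st[i],at(c,ce[i],70))
```

```text
t 18.0 pos [ 590.4 -236.1   15.4] xang 112.24 F [-13.6  -3.9  -0.6] gap 27.2 -> shift [-0.0011  0.0068 -0.0033] turn 0.0005
[-13.62490722  -3.89659707  -0.57704842] [-0.5245059   2.13556869  1.05246664]
74.22347229248024 153.4758573299908
[250 184  13   8  39] [554.21447314  55.3560472   70.        ]
```

Call:
move_arm(
  deltas=[
    [1,[0,0.008,0],-0.008],
    [1,[0,0.012,0],-0.012],
    [1,[0,0.012,0],-0.012],
    [1,[0,0.012,0],-0.012],
  ],
)

```text
time_s: 18.45
position: [593.7, -233.8, 14.7]
tool_rot: [-0.006, 0.541, 0.841, -0.003]
force: [-24.0, -5.1, 1.1]
finger_gap: 27.7
gripper_force: 61.7
```

Run:
```python
from h import *
tgt(154,-143.35+75.5,17); snap("w10")
s=status.get_state();P=s["position"][:2]-PIV;print(np.degrees(np.arctan2(P[1],P[0]))+143.35)
a=cv2.imread("pics/w10_raw.png")
sd=viewer.camera("side")[140:240,200:320,::-1]
cv2.imwrite("pics/x10.png",cv2.hconcat([cv2.resize(a[:256],(440,220)),cv2.resize(sd,(264,220),interpolation=cv2.INTER_CUBIC)]))
```

```text
t 18.45 pos [ 593.7 -233.8   14.7] xang 114.49 F [-24.   -5.1   1.1] gap 27.7 -> shift [-0.0028 -0.0012 -0.0047] turn 0.013
18.45 [ 593.72073108 -233.8088009    14.65267205] [-0.00631432  0.54104101  0.84096638 -0.00320915]
75.69947483145435
```

The force rose steeply over 1.5°, to about 3.7 N·m, well above the 1.7 N·m spring, so the lever is at its stop. Next I'll centre the bar on the stub and pull it off.

```bash
python3 -c "
from h import *
tgt(154,-143.35+69.2,17); tgt(260,-143.35+69.2,17)"
```

```text
t 18.55 pos [ 593.7 -233.9   14.7] xang 114.48 F [-22.9  -5.5   1. ] gap 27.3 -> shift [ 0.0005 -0.0349 -0.0043] turn 0.0479
t 18.55 pos [ 593.7 -233.9   14.7] xang 114.48 F [-22.9  -5.5   1. ] gap 27.3 -> shift [-0.2091 -0.0667 -0.0054] turn 0.0479
```

Call:
move_arm(
  deltas=[
    [1,[0,-0.02,0],0.025],
    [1,[0,-0.037,-0.002],0.047],
    [1,[0,-0.037,-0.002],0.047],
    [1,[0,-0.037,-0.002],0.047],
  ],
)

```text
time_s: 18.95
position: [582.3, -241.0, 17.6]
tool_rot: [-0.0, 0.602, 0.798, -0.0]
force: [-1.6, -2.0, -1.6]
finger_gap: 27.9
gripper_force: 59.9
```

```bash
python3 -c "
from h import *
tgt(154,-143.35+69.2,17); tgt(270,-143.35+69.2,17)"
```

```text
t 18.95 pos [ 582.3 -241.    17.6] xang 105.93 F [-1.6 -2.  -1.6] gap 27.9 -> shift [ 0.0027 -0.0087  0.0012] turn 0.0005
t 18.95 pos [ 582.3 -241.    17.6] xang 105.93 F [-1.6 -2.  -1.6] gap 27.9 -> shift [-0.2293 -0.009   0.0012] turn 0.0005
```

Call:
move_arm(
  deltas=[
    [1,[0,-0.004,0],0],
    [1,[-0.02,-0.005,0],0],
    [1,[-0.05,-0.006,0],0],
    [1,[-0.08,-0.007,0],0],
    [1,[-0.11,-0.008,0],0],
    [1,[-0.14,-0.009,0],0],
    [1,[-0.15,-0.009,0],0],
    [1,[-0.15,-0.009,-0.08],0],
    [1,[-0.15,-0.009,-0.16],0],
    [1,[-0.15,-0.009,-0.2],0],
    [1,[-0.15,-0.009,-0.2],0],
  ],
)

```text
time_s: 20.05
position: [599.9, -314.7, 121.0]
tool_rot: [0.003, 0.603, 0.798, 0.0]
force: [-0.5, 0.3, -2.7]
finger_gap: 27.4
gripper_force: 59.8
```

Run:
```python
from h import *
s=status.get_state();R=Ro.from_quat(np.roll(s["tool_rot"],-1)).as_matrix()
print(s["position"],s["force"],s["finger_gap"],s["time_s"],R.T@(np.array([450,-255,-24.5])-s["position"])/500)
c=cam("side");sd=viewer.camera("side")[:,:,::-1];cv2.imwrite("pics/sd11.png",sd)
h=cv2.cvtColor(sd,cv2.COLOR_BGR2HSV);m=cv2.inRange(h,(170,120,60),(180,255,255))|cv2.inRange(h,(0,150,60),(5,255,255))
k,l,st,ce=cv2.connectedComponentsWithStats(m)
for i in range(1,k):
    if st[i,4]>15: print(st[i],at(c,ce[i],56))
b=sd[130:260,210:340]
cv2.imwrite("pics/x11.png",cv2.resize(b,(600,600),interpolation=cv2.INTER_CUBIC))
```

```text
[ 599.87368067 -314.67970416  120.99196731] [-0.46398399  0.3334551  -2.67110552] 27.35436829382202 20.05 [ 0.19818843 -0.25675248  0.28907838]
[273 228  12  12  60] [ 552.63690448 -157.33633861   56.        ]
```

View pics/x11.png

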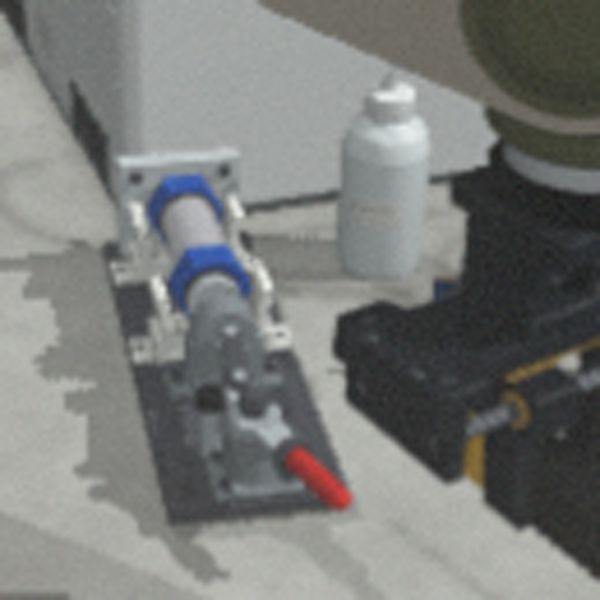

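The lever is locked (red stub at about -75°) and the plunger is against the cartridge, which sits in the saddles. Now I'll lay the bar down where the bench is free.

Call:
move_arm(
  deltas=[
    [1,[0.05,-0.065,0],0],
    [1,[0.1,-0.13,0],0],
    [1,[0.15,-0.195,0],0],
    [1,[0.198,-0.257,0.02],0],
    [1,[0.198,-0.257,0.1],0],
    [1,[0.198,-0.257,0.18],0],
    [1,[0.198,-0.257,0.24],0],
    [1,[0.198,-0.257,0.27],0],
    [1,[0.198,-0.257,0.282],0],
    [1,[0.198,-0.257,0.288],0],
    [1,[0.198,-0.257,0.288],0],
  ],
)

```text
time_s: 21.2
position: [446.7, -252.4, -25.0]
tool_rot: [-0.002, 0.602, 0.798, 0.0]
force: [-12.1, 9.5, 30.2]
finger_gap: 28.0
gripper_force: 59.9
```

Call:
move_arm(
  deltas=[
    [1,[0,0,-0.003],0],
    [-1,[0,0,-0.003],0],
    [-1,[0,0,-0.003],0],
    [-1,[0,0,-0.003],0],
    [-1,[0,0,-0.003],0],
    [-1,[0,0,-0.003],0],
    [-1,[0,0,-0.003],0],
    [-1,[0,0,-0.003],0],
    [-1,[0,0,-0.06],0],
    [-1,[0,0,-0.15],0],
    [-1,[0,0,-0.25],0],
    [-1,[0,0,-0.32],0],
  ],
)

```text
time_s: 22.4
position: [448.3, -254.2, 136.8]
tool_rot: [0.001, 0.603, 0.798, -0.0]
force: [-0.6, -0.3, -0.4]
finger_gap: 88.2
gripper_force: 0.0
```

Call:
move_arm(
  deltas=[
    [-1,[0,0,-0.04],0],
    [-1,[0,0,-0.04],0],
    [-1,[0,0,-0.04],0],
    [-1,[0,0,-0.04],0],
    [-1,[0,0,-0.04],0],
  ],
)

```text
time_s: 22.9
position: [447.5, -253.5, 152.3]
tool_rot: [-0.001, 0.603, 0.798, 0.0]
force: [0.8, 0.2, -0.1]
finger_gap: 88.0
gripper_force: 0.0
```

Run:
```python
from h import *
snap('w12');c=wc("w12");im=cv2.imread("pics/w12_raw.png")
for lo,hi in(((18,100,80),(35,255,255)),((0,0,0),(180,255,60))):
    st,re,ct,P=seg(im,c,28,lo,hi,(190,0,320,220)); print(st,re)
s=viewer.camera("side")[:,:,::-1];cs=cam("side")
st,re,_,_=seg(s,cs,20,(18,100,80),(35,255,255),(200,200,330,320));print(st,re)
# state of clamp: compare to sd11 in clamp region
d=cv2.absdiff(s.copy(),cv2.imread("pics/sd11.png"))[160:245,230:290];print("clamp diff",d.mean(),d.max())
s0=cv2.imread("pics/side0.png")
for n,(x0,y0,x1,y1) in dict(bottle=(280,150,310,192),timer=(310,275,352,312),tape=(348,258,384,288)).items():
    print(n,cv2.absdiff(s[y0:y1,x0:x1].copy(),s0[y0:y1,x0:x1].copy()).mean())
```

```text
22.9 [ 447.51021222 -253.50301605  152.3301572 ] [-1.19456768e-03  6.02938929e-01  7.97786441e-01  1.24948044e-04]
[ 238   68   30   89 2475] ((427.1239929199219, -192.60792541503906), (28.419994354248047, 86.65026092529297), 16.487459182739258)
[ 242  157   26   63 1534] ((450.4742126464844, -268.2214050292969), (26.607763290405273, 70.01884460449219), 16.533842086791992)
[220 251  27  32 438] ((426.7728271484375, -198.89125061035156), (40.698028564453125, 106.95928192138672), 16.84695816040039)
clamp diff 40.06084967320261 188
bottle 27.36216931216931
timer 20.214929214929214
tape 15.20432098765432
```

```bash
python3 -c "
from cell import finish_job
print(finish_job())"
```

```text
the job is handed in; nothing more can be done
None
```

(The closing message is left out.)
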